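# Roll a tube into the saddle of a drilling jig and swing the bush arm over it

### The job

Roll the aluminium tube with the blue line along the rails of the drilling jig, pushing on its top with a fingertip, until it drops into the V-saddle and lies still; let it really turn rather than skid along. Then push the jig's swing arm by its black knob round over the tube, fully home against its stop, so that the brass drill bush stands above the tube. Be gentle, do not lift the tube or roll it on past the saddle, and leave the drilled tube on the outfeed, the plain tube waiting on the bench and the caliper alone.

Things in the scene. Friction and masses are not known exactly. Their poses are not given: they have to be found in the camera images.
- jig: The drilling jig, a blue and steel fixture on four feet fixed to the bench, 160 x 300 mm; origin on the bench under its saddle, z up. Tubes lie across it along its x axis and roll along its y axis from +y (infeed) to -y (outfeed) on two steel rails. Side guides (tops at 83 mm; inner faces at x = -51.5 and +51.5 mm) leave a tube 1.5 mm at each end. A thin stop pin, 134 mm high, stands at x = 62.5, y = 15 mm.
- saddle (a point): Middle of the V-saddle, level with the tops of the rails, 63 mm above the bench; axes as the jig. The V in both rails is 34 mm wide (y = -17 to +17 mm) with flanks at 30 degrees to level; a tube sinks 5.2 mm into it. Before it (+y) the rails are level for 133 mm; beyond it they slope down 4 degrees, so a tube rolled too far runs away down the outfeed.
- infeed_lip (a point): Middle of the top edge of the lip at the infeed end of the rails, 78 mm above the bench, 8 mm thick, 154 mm from the saddle along the jig's +y.
- tube: Aluminium tube to be drilled, diameter 60 mm, length 100 mm, about 0.25 kg, with a blue line on top at the start. Origin at the middle of its axis, x along the axis. It starts on the level rails 48 to 112 mm before the saddle, axis 93 and top 123 mm above the bench; seated, 87.8 and 117.8 mm. A fingertip lightly on top, moved level, rolls it half as far and stops it; pushed from behind it wedges and skids.
- bush_arm (a joint): Angle of the swing arm about its pivot, rad: 0 = home at its stop, along the jig's +x over the saddle; about 1.57 = parked, along the jig's -y; grows clockwise seen from above. It swings level with slight friction (0.06 N m) and stays where left. Arm 22 mm wide, 121 to 131 mm above the bench, reaching 137 mm from the pivot; it clears a seated tube by 3 mm and strikes one not seated.
- pivot (a point): Pivot axis of the swing arm, 121 mm above the bench at the underside of the arm; 70 mm from the saddle along the jig's -x. Its screw head, 15 mm in diameter, reaches 139 mm above the bench.
- knob (a point): Middle of the black knob on the swing arm, an upright round grip 18 mm in diameter, from 135 to 166 mm above the bench, 82 mm from the pivot; this point is 151 mm above the bench. The brass drill bush, 18 mm in diameter, up to 140 mm above the bench, is on the same arm 45 mm from the pivot.
- tube_done: A drilled tube of the same size on the outfeed against the far lip, a bystander; origin at the middle of its axis, top about 117 mm above the bench.
- tube_next: A plain tube standing upright on the bench left of the jig, 60 mm in diameter, 100 mm high, a bystander; origin in the middle of its underside.
- caliper: A steel vernier caliper lying flat left of the jig, 205 mm long, 8 mm high, a bystander; origin at the middle of its underside.
Mind the look-alikes: they are no part of the job. What is shaped like the tube but green is not meant.

How it is judged:
By the outcome, as a careful person would: the job done as asked, in the order asked, and still so for the second after the job is handed in, with the robot touching nothing.
It also fails if it takes over 72 s, if anything falls off the work surface, if the arm or the gripper's body presses on something with over 40 N, if the wrist force passes 120 N, or if a joint passes its speed limit or range.

### The arm

A 6-joint arm with a two-finger parallel gripper is mounted at the origin on a cart in front of the work surface, level with it; the furniture and walls round the work are solid. World frame = base frame: x ahead of the robot, y to its left, z up, the work surface at z = 0. Lengths are in m, angles in rad, forces in N, time in s.
With the tool pointing down it reaches from about 0.275 to 1 m from the base axis. Payload 8.4 kg.
Tool frame: the origin (TCP) lies on the centre line of the jaws, within the pads' length; the fingertips stand 17 mm ahead of it and the grasp point (between the pads) lies 2 mm behind it (bot.tcp_to_tips is the y of the fingertips in the tool frame, in m); y points along the fingers, z is the direction in which the jaws open and shut, and the axes are right-handed (so a half turn about y gives the same grasp; the last joint's range is limited). The gripper opens to 85 mm and grips with 20 to 120 N. Pads are 22 mm wide; open, the fingers measure 114 mm over their backs; the gripper's body (76 mm by 85 mm) begins 54 mm behind the grasp point. The pads swing forward as they close: fully open they stand 13 mm farther back than shut.
Start: joints at [1.248, 0.353, 1.633, -0, 1.155, -0.002], TCP at [0.197, 0.593, 0.248] pointing down, gripper open.
Joint ranges: [-2.63, 2.63], [-0.92, 2.1], [0.06, 2.66], [-1.3, 4.44], [0, 2.69], [-3.02, 3.02]. Speed limits (rad/s): [2.22, 2.22, 2.79, 3.14, 3.14, 3.14].

### API

Orientations are given as a unit quaternion [x, y, z, w].
In Python, from workcell import bot, hand, kinematics, get_obs, vision, hand_in gives the robot as it stands. The module is installed in compiled form; this text tells all that it offers. Calls block until the motion is done:
- bot.reach(position, orientation): joint-space move of the TCP to a pose.
- bot.servo_line(position, ori=None, velocity=0.15): straight line of the TCP; ori=None keeps the orientation; velocity is the mean speed in m/s.
- bot.goto_joints(angles): joint-space move.
- hand.move_gripper(opening, strength=None): finger opening in m; strength is the grip in N (None keeps the last); returns when the fingers have stopped.
- bot.dwell(seconds).
- kinematics.solve_ik(position, orientation): joint angles nearest the present ones, or None.
- get_obs(): the state.
- vision.read_camera(name): name is "side" or "top"; returns a dict with "frame" (420x560x3 uint8, red, green, blue), "intrinsics" (3x3 intrinsics, pixels), "view" (4x4, takes a point from world to camera coordinates). Camera axes: x right, y down, z forward; pixel columns grow to the right and rows downward; lengths in m; the calibration is good to about 2 mm. A picture is of the moment at which its call begins. There is no depth.
A pose or a line that the arm cannot do raises bot.IKError and nothing moves.
- hand_in(): hands the job in, once; it reports no verdict.
The state is a dict: "time_s": time; "joint_pos": joint angles; "joint_vel": joint speeds; "joint_efforts": joint torques, N m; "position": TCP position; "orientation": TCP orientation; "wrist_force": force on the tool from outside, world axes, zero at the start; "ft_torque": the same for the moment, N m; "gripper_width": finger opening in m.
Only numpy, scipy, OpenCV 4.12 (cv2) and the standard library are available. Lean on these libraries where they do the work, as an engineer would, in place of code of your own. Each camera call takes 0.05 s, during which the arm holds its last target.

## Working session

There is one attempt and no reset: what is moved stays moved. The work goes in short steps, each a Python script; the robot and the scene stay as the last script left them, time stands still between calls to the robot, and variables do not carry over. Pictures are saved under pics/ and viewed, and the job is handed in when it is done.

```bash
mkdir -p pics; ls
python3 - <<'E'
from workcell import bot, hand, kinematics, get_obs, vision
import cv2,numpy as np
for n in ("side","top"):
    d=vision.read_camera(n); cv2.imwrite(f"pics/{n}0.png",d["frame"][:,:,::-1]); print(n,d["intrinsics"],np.round(d["view"],4).tolist())
o=get_obs(); print(o); print(bot.tcp_to_tips)
E
```

```text
pics
side [[441.18835555   0.         285.52805608]
 [  0.         441.18835555 213.37786128]
 [  0.           0.           1.        ]] [[-0.8318, 0.555, -0.0101, 0.5224], [0.3534, 0.5155, -0.7806, -0.1266], [-0.4281, -0.6529, -0.6249, 1.4732], [0.0, 0.0, 0.0, 1.0]]
top [[419.51584446   0.         277.09892744]
 [  0.         419.51584446 212.67554314]
 [  0.           0.           1.        ]] [[0.0041, -1.0, -0.0014, -0.026], [-0.9982, -0.004, -0.0597, 0.6098], [0.0597, 0.0016, -0.9982, 1.1219], [0.0, 0.0, 0.0, 1.0]]
{'time_s': 0.1, 'joint_pos': array([ 1.24761977e+00,  3.53575687e-01,  1.63408176e+00, -6.85429439e-06,
        1.15519594e+00, -2.41863776e-03]), 'joint_vel': array([ 0.00091467, -0.00314556, -0.0019116 , -0.00014478,  0.00028192,
       -0.00011238]), 'joint_efforts': array([ 9.79386641e-04, -6.06358337e+01, -3.42816210e+01,  2.86439374e-06,
        4.13936665e-03, -1.38343361e-05]), 'position': array([0.19693408, 0.59272271, 0.24762933]), 'orientation': array([ 0.69847258, -0.11298859,  0.11284847, -0.69759218]), 'wrist_force': array([-0.55413093, -0.84365146, -0.47769777]), 'ft_torque': array([-0.00661391,  0.04305035, -0.03318305]), 'gripper_width': 0.08553872342100535}
0.017
```

View pics/side0.png

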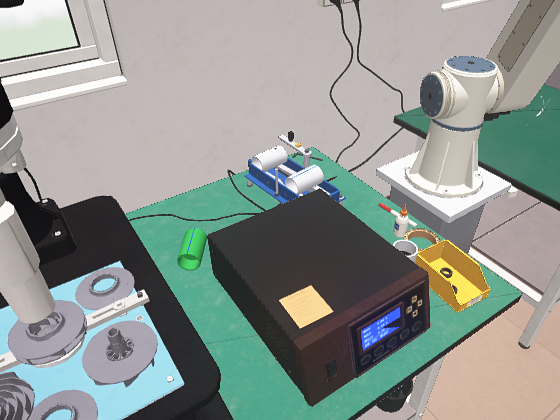

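View pics/top0.png

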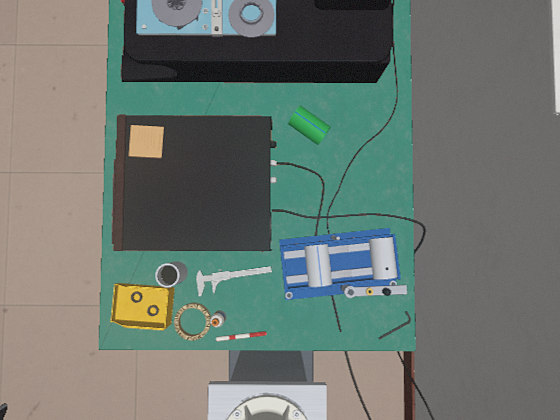

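Run:
```python
import cv2
a=cv2.imread("pics/top0.png")[220:310,265:425]; cv2.imwrite("pics/top0z.png",cv2.resize(a,None,fx=5,fy=5,interpolation=cv2.INTER_CUBIC))
a=cv2.imread("pics/side0.png")[120:220,235:355]; cv2.imwrite("pics/side0z.png",cv2.resize(a,None,fx=6,fy=6,interpolation=cv2.INTER_CUBIC))
```

```text
(no output)
```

View pics/top0z.png

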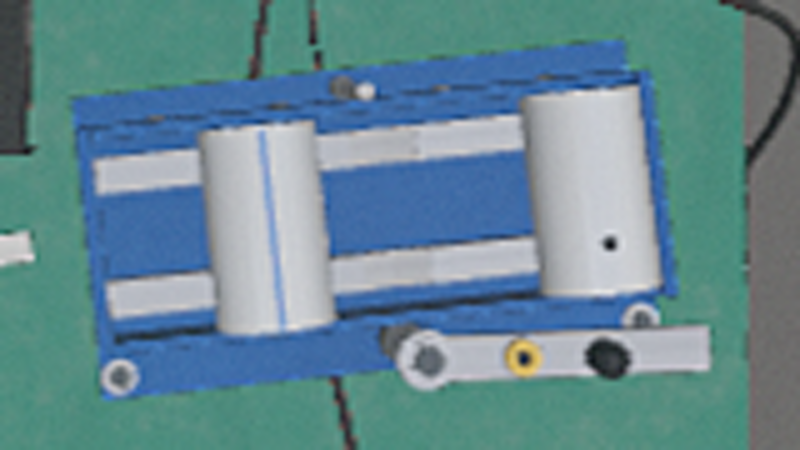

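View pics/side0z.png

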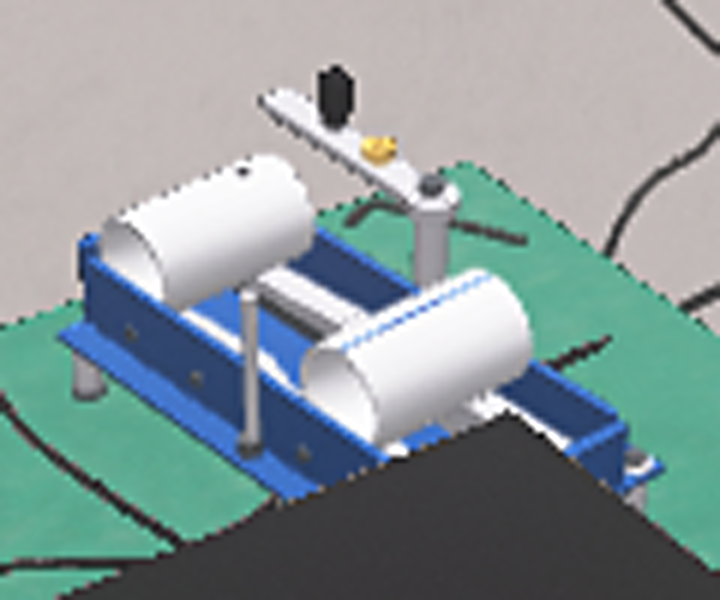

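```bash
cat > h.py <<'E'
import numpy as np, cv2
K={'side':np.array([[441.18835555,0,285.52805608],[0,441.18835555,213.37786128],[0,0,1]]),'top':np.array([[419.51584446,0,277.09892744],[0,419.51584446,212.67554314],[0,0,1]])}
V={'side':np.array([[-0.8318,0.555,-0.0101,0.5224],[0.3534,0.5155,-0.7806,-0.1266],[-0.4281,-0.6529,-0.6249,1.4732]]),'top':np.array([[0.0041,-1.0,-0.0014,-0.026],[-0.9982,-0.004,-0.0597,0.6098],[0.0597,0.0016,-0.9982,1.1219]])}
def ray(c,p):
    R,t=V[c][:,:3],V[c][:,3]; d=R.T@np.linalg.inv(K[c])@np.r_[p,1]; return -R.T@t,d/np.linalg.norm(d)
def onz(c,p,z):
    o,d=ray(c,p); return o+d*(z-o[2])/d[2]
def tri(p,q):
    A=[];b=[]
    o,d=ray('top',p);o2,d2=ray('side',q)
    s=np.linalg.lstsq(np.c_[d,-d2],o2-o,rcond=None)[0]
    a,b=o+s[0]*d,o2+s[1]*d2
    return (a+b)/2,np.linalg.norm(a-b)
def proj(c,X):
    x=K[c]@(V[c][:,:3]@X+V[c][:,3]); return x[:2]/x[2]
def zt(x,y,ox=265,oy=220,f=5): return ((x+.5)/f-.5+ox,(y+.5)/f-.5+oy)
def zs(x,y): return zt(x,y,235,120,6)
E
python3 - <<'E'
from h import *
np.set_printoptions(precision=4,suppress=True)
P={'pivot':((429,358),.139,(432,184)),'pin':((366,91),.134,(249,292)),'knobtop':((608,356),.166,(336,70)),'bush':((523,357),.140,(379,148))}
W={}
for n,(a,z,s) in P.items():
    W[n]=onz('top',zt(*a),z); print(n,W[n],onz('side',zs(*s),z),*tri(zt(*a),zs(*s)))
l1=onz('top',zt(263,132),.123);l2=onz('top',zt(282,328),.123);print('line',l1,l2,np.linalg.norm(l1-l2))
m1=onz('side',zs(344,347),.123);m2=onz('side',zs(488,272),.123);print('line side',m1,m2,np.linalg.norm(m1-m2))
# jig frame from pivot, pin
for nm,a,b in (('top',W['pivot'],W['pin']),('line',l2,l1)):
    v=(b-a)[:2]; j=np.array([132.5,15]) if nm=='top' else np.array([100,0])
    print(nm,np.linalg.norm(v),np.degrees(np.arctan2(v[1],v[0])-np.arctan2(j[1],j[0])))
v=(W['pin']-W['pivot'])[:2]
th=np.arctan2(v[1],v[0])-np.arctan2(15,132.5);R=np.array([[np.cos(th),-np.sin(th)],[np.sin(th),np.cos(th)]])
s=(W['pivot'][:2]+R@[.07,0]+W['pin'][:2]-R@[.0625,.015])/2
print('saddle',s)
for n,p in list(W.items())+[('l1',l1),('l2',l2),('m1',m1),('m2',m2)]: print(n,R.T@(p[:2]-s))
for n,p in {'lip outer far':(78,128),'lip outer near':(107,342),'guide R far':(640,72),'Rnear':(672,295)}.items(): print(n,R.T@(onz('top',zt(*p),.08)[:2]-s))
for n,p in {'V1':(323,150),'V2':(418,143),'W1':(335,274),'W2':(430,264)}.items(): print(n,R.T@(onz('top',zt(*p),.063)[:2]-s))
E
```

```text
pivot [ 0.4145 -0.2005  0.139 ] [ 0.4156 -0.2007  0.139 ] [ 0.4148 -0.2009  0.1386] 0.0010162107255022774
pin [ 0.5424 -0.1716  0.134 ] [ 0.5421 -0.1755  0.134 ] [ 0.5432 -0.1718  0.1363] 0.002001572441845762
knobtop [ 0.4191 -0.2796  0.166 ] [ 0.4162 -0.286   0.166 ] [ 0.4202 -0.2789  0.1703] 0.0013965388008592937
bush [ 0.4152 -0.2455  0.14  ] [ 0.4179 -0.2442  0.14  ] [ 0.4156 -0.2463  0.1382] 0.0014099050460614536
line [ 0.5221 -0.1225  0.123 ] [ 0.4267 -0.1316  0.123 ] 0.09583355718678935
line side [ 0.5219 -0.1242  0.123 ] [ 0.4263 -0.1383  0.123 ] 0.09659653803889416
top 0.13114029317575676 6.298215552405939
line 0.09583355718678935 5.462745983712434
saddle [ 0.483  -0.1931]
pivot [-0.0689  0.0001]
pin [0.0614 0.0149]
knobtop [-0.0729 -0.0789]
bush [-0.073  -0.0446]
l1 [0.0466 0.0659]
l2 [-0.0492  0.0673]
m1 [0.0462 0.0642]
m2 [-0.0503  0.0607]
lip outer far [0.0574 0.1559]
lip outer near [-0.0521  0.1527]
guide R far [ 0.0554 -0.1335]
Rnear [-0.0588 -0.1358]
V1 [0.0323 0.0305]
V2 [ 0.0307 -0.019 ]
W1 [-0.0319  0.0315]
W2 [-0.032  -0.0179]
```

Run:
```python
from h import *
np.set_printoptions(precision=4,suppress=True)
def ang(a,b,z,f=onz):
    A=onz('top',zt(*a),z);B=onz('top',zt(*b),z);v=(B-A)[:2];return np.degrees(np.arctan2(v[1],v[0])),A[:2],B[:2]
print('rail far edge',ang((522,115),(95,160),.063)[0]+-90)
print('rail near edge',ang((538,273),(110,318),.063)[0]+-90)
print('rail near topedge',ang((530,238),(108,283),.063)[0]+-90)
print('base far',ang((623,41),(75,99),.03)[0]-90)
print('base left',ang((103,398),(75,99),.03)[0])
print('lip',ang((107,342),(78,128),.078)[0])
print('right lip',ang((672,295),(640,72),.078)[0])
from scipy.spatial.transform import Rotation as Ro
from workcell import get_obs,kinematics
o=get_obs();print(Ro.from_quat(o['orientation']).as_matrix())
for y in (5.8,):
  for sgn in (1,-1):
    for extra in (0,45,90):
      a=np.radians(y+extra); x=sgn*np.array([np.cos(a),np.sin(a),0]); yy=np.array([0,0,-1.]); M=np.c_[x,yy,np.cross(x,yy)]
      q=Ro.from_matrix(M).as_quat()
      for p in ([.483,-.15,.16],[.415,-.28,.16],[.48,-.22,.16]):
        print(sgn,extra,kinematics.solve_ik(p,q))
```

```text
rail far edge 6.230593167016835
rail near edge 6.195921253833191
rail near topedge 6.284568621348086
base far 6.264499821992629
base left 5.574725195281304
lip 7.9485784437070555
right lip 7.482991224377473
[[ 0.949  -0.0004  0.3153]
 [-0.3153 -0.0012  0.949 ]
 [ 0.     -1.     -0.0013]]
1 0 [-0.3041  0.2788  1.9668 -0.      0.896  -1.9761]
1 0 [-0.5965  0.2715  1.9773 -0.      0.8928 -2.2686]
1 0 [-0.4326  0.3102  1.9207 -0.      0.9108 -2.1046]
1 45 [-0.3041  0.2788  1.9668 -0.      0.896  -2.7615]
1 45 None
1 45 [-0.4326  0.3102  1.9207 -0.      0.9108 -2.89  ]
1 90 [-0.3041  0.2788  1.9668 -0.      0.896   2.7363]
1 90 [-0.5965  0.2715  1.9773 -0.      0.8928  2.4438]
1 90 [-0.4326  0.3102  1.9207 -0.      0.9108  2.6078]
-1 0 [-0.3041  0.2788  1.9668 -0.      0.896   1.1655]
-1 0 [-0.5965  0.2715  1.9773 -0.      0.8928  0.873 ]
-1 0 [-0.4326  0.3102  1.9207 -0.      0.9108  1.037 ]
-1 45 [-0.3041  0.2788  1.9668 -0.      0.896   0.3801]
-1 45 [-0.5965  0.2715  1.9773 -0.      0.8928  0.0876]
-1 45 [-0.4326  0.3102  1.9207 -0.      0.9108  0.2516]
-1 90 [-0.3041  0.2788  1.9668 -0.      0.896  -0.4053]
-1 90 [-0.5965  0.2715  1.9773 -0.      0.8928 -0.6978]
-1 90 [-0.4326  0.3102  1.9207 -0.      0.9108 -0.5338]
```

```bash
cat >> h.py <<'E'
from scipy.spatial.transform import Rotation as Ro
YAW=np.radians(6.24); S=np.array([.483,-.193])
RJ=np.array([[np.cos(YAW),-np.sin(YAW)],[np.sin(YAW),np.cos(YAW)]])
def jw(x,y,z): # jig mm -> world m
    return np.r_[S+RJ@[x/1e3,y/1e3],z/1e3]
def quat(extra=0.):
    a=YAW+np.radians(extra); x=-np.array([np.cos(a),np.sin(a),0]); yy=np.array([0,0,-1.])
    return Ro.from_matrix(np.c_[x,yy,np.cross(x,yy)]).as_quat()
def tip(x,y,z): return jw(x,y,z+17)
def snap(tag):
    from workcell import vision
    a=vision.read_camera('top')['frame'][220:310,265:425,::-1]; b=vision.read_camera('side')['frame'][120:220,235:355,::-1]
    a=cv2.resize(a,None,fx=5,fy=5,interpolation=cv2.INTER_CUBIC);b=cv2.resize(b,None,fx=5,fy=5,interpolation=cv2.INTER_CUBIC)
    cv2.imwrite(f'pics/top{tag}.png',a);cv2.imwrite(f'pics/side{tag}.png',b)
E
python3 - <<'E'
from h import *
from workcell import *
o=get_obs()
bot.servo_line(o['position']+[0,0,.13],velocity=.2)
hand.move_gripper(0.0)
bot.reach(tip(0,72,220),quat())
bot.servo_line(tip(0,72,135),velocity=.1)
bot.dwell(.2)
o=get_obs();print(o['time_s'],o['position']-tip(0,72,135),o['wrist_force'],o['gripper_width'])
snap(1)
E
```

```text
5.6167 [ 3.72273557e-04 -8.10027546e-05  5.79659701e-04] [0.34467166 0.27812311 0.09735185] 0.0005229741105453739
```

View pics/top1.png

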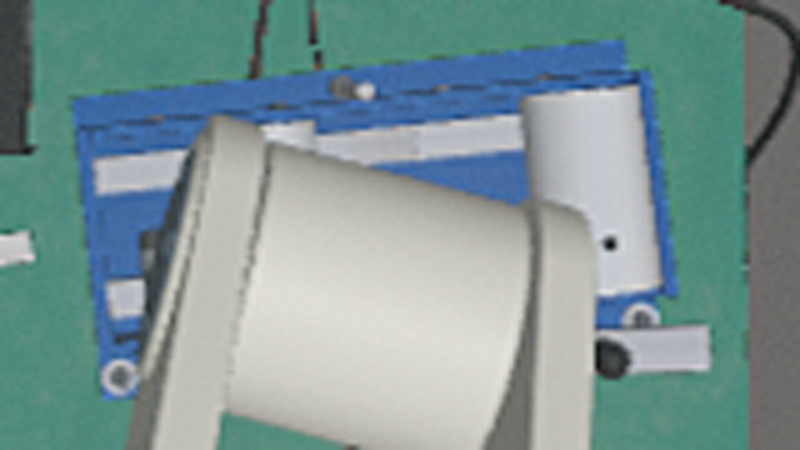

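View pics/side1.png

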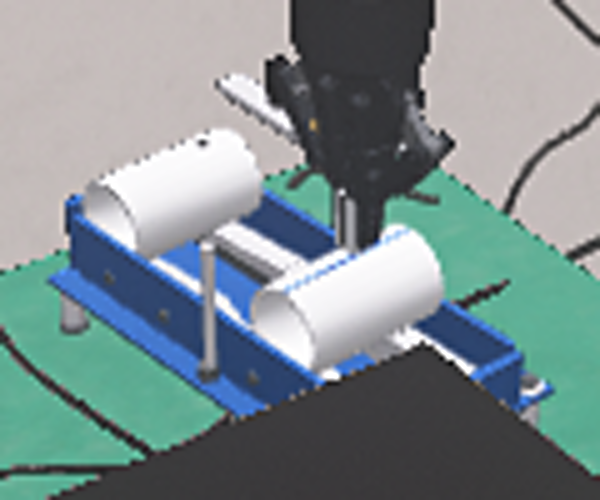

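```bash
cat >> h.py <<'E'
def touch(x,y,z0,zmin,f=2.5,step=1.,base=None):
    from workcell import bot,get_obs
    z=z0
    while z>zmin:
        z-=step; bot.servo_line(tip(x,y,z),velocity=.03)
        F=get_obs()['wrist_force'];
        if F[2]-base[2]>f: break
    return z,F-base
E
python3 - <<'E'
from h import *
from workcell import *
np.set_printoptions(precision=2,suppress=True)
b=get_obs()['wrist_force']
bot.servo_line(tip(0,72,127),velocity=.1)
print(touch(0,72,127,118,base=b,f=2))
bot.dwell(.1);o=get_obs();print(o['time_s'],o['wrist_force']-b,(o['position']-tip(0,72,123))*1e3)
E
```

```text
(122.0, array([-1.45,  1.49, 10.21]))
7.3167 [-2.25  0.51  9.94] [ 0.27 -0.16 -0.23]
```

Run:
```python
from h import *
from workcell import *
np.set_printoptions(precision=2,suppress=True)
b=np.array([.34,.28,.1])
bot.servo_line(tip(0,72,122.4),velocity=.03)
print(get_obs()['wrist_force']-b)
for y in (66,60,54,48,44):
    bot.servo_line(tip(0,y,122.4),velocity=.04); o=get_obs();print(y,o['wrist_force']-b,o['position'][2]*1e3-17)
bot.dwell(.1)
bot.servo_line(tip(0,44,140),velocity=.1)
print(get_obs()['wrist_force']-b)
bot.servo_line(tip(0,120,180),velocity=.2)
snap(2);print(get_obs()['time_s'])
```

```text
[-1.87 -0.74  6.78]
66 [-2.95 -1.71  7.19] 122.86661153930413
60 [-2.87  0.49  8.6 ] 122.90983219119548
54 [-2.59 -0.49  7.92] 122.88897722757739
48 [-2.47 -0.57  7.75] 122.8808110722328
44 [-1.86 -0.42  6.35] 122.82089340572273
[-0.87  0.82 -0.62]
10.125
```

View pics/side2.png

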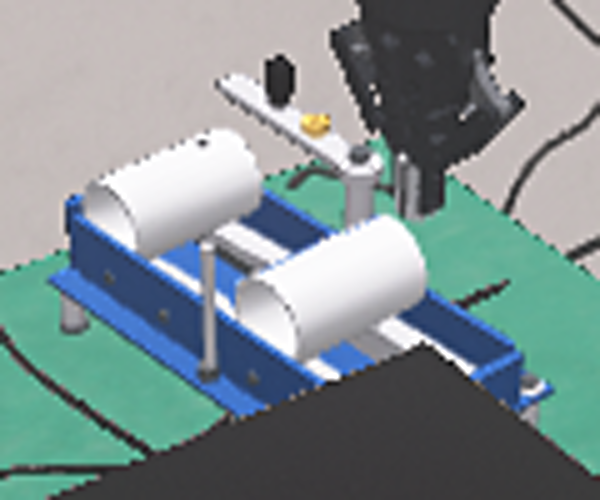

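View pics/top2.png

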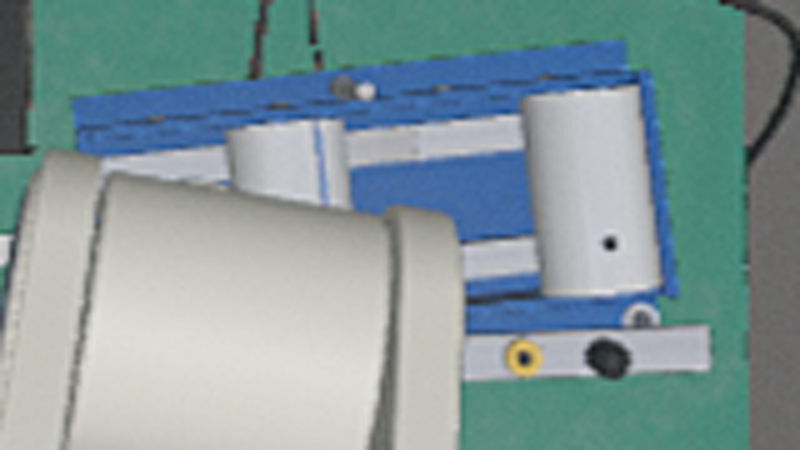

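```bash
cat >> h.py <<'E'
def stroke(y0,ys,z=122.4,b=np.array([.2,.4,-.3]),v=.04):
    from workcell import bot,get_obs
    bot.servo_line(tip(0,y0,145),velocity=.2)
    bot.servo_line(tip(0,y0,126),velocity=.1)
    bot.dwell(.1); b=get_obs()['wrist_force']
    bot.servo_line(tip(0,y0,z),velocity=.03)
    print(y0,get_obs()['wrist_force']-b)
    for y in ys:
        bot.servo_line(tip(0,y,z),velocity=v); o=get_obs();print(y,o['wrist_force']-b,o['position'][2]*1e3-17)
    bot.dwell(.1)
    bot.servo_line(tip(0,ys[-1],140),velocity=.1)
E
python3 - <<'E'
from h import *
from workcell import *
np.set_printoptions(precision=2,suppress=True)
stroke(60,(52,44,36,28,24))
bot.servo_line(tip(0,110,180),velocity=.25)
snap(3);print(get_obs()['time_s'])
E
```

```text
60 [1.32 1.18 2.16]
52 [0.88 0.8  7.24] 122.91805893651394
44 [1.02 0.89 6.69] 122.93155969348686
36 [ 2.11 -0.09  6.05] 122.93428862994833
28 [1.29 0.42 6.11] 122.83431153019814
24 [2.17 0.45 5.71] 122.69084876003922
14.0417
```

View pics/top3.png

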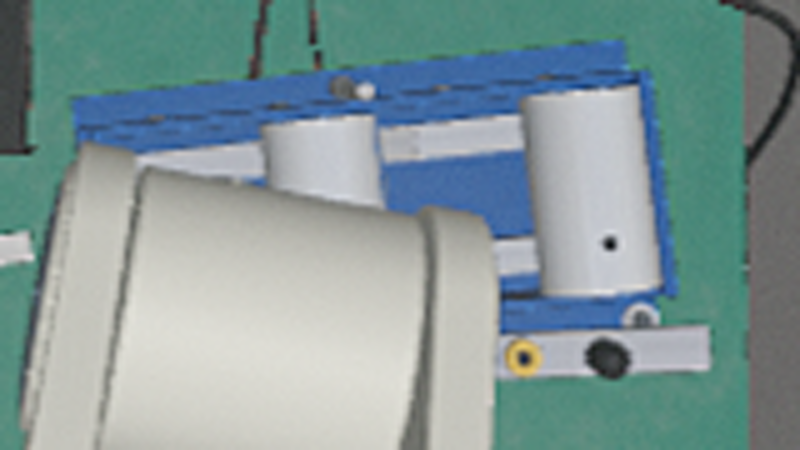

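View pics/side3.png

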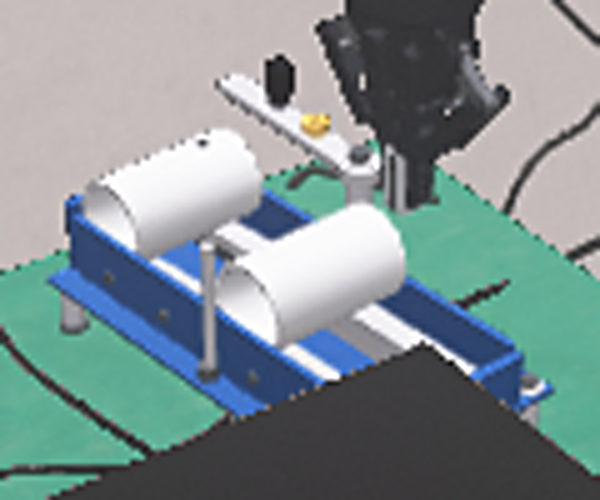

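Run:
```python
from h import *
from workcell import *
np.set_printoptions(precision=2,suppress=True)
stroke(44,(36,28,20,14,10,6,4,2))
print(get_obs()['time_s'])
bot.servo_line(tip(0,110,180),velocity=.25)
snap(4);print(get_obs()['time_s'])
```

```text
44 [ 0.38 -2.23  1.56]
36 [ 0.5  -0.69  6.66] 122.86718966772995
28 [-0.13 -0.58  6.21] 122.92003784962131
20 [-0.59 -0.84  6.7 ] 122.93659975547322
14 [-0.14 -1.3   5.53] 122.92699760992207
10 [ 0.57 -1.56  6.32] 122.88258643358168
6 [ 0.96 -1.32  6.38] 122.70680063351551
4 [ 1.33 -1.02  5.48] 122.57472363667762
2 [ 1.58 -1.15  3.94] 122.4378987091888
18.05
18.7583
```

View pics/top4.png

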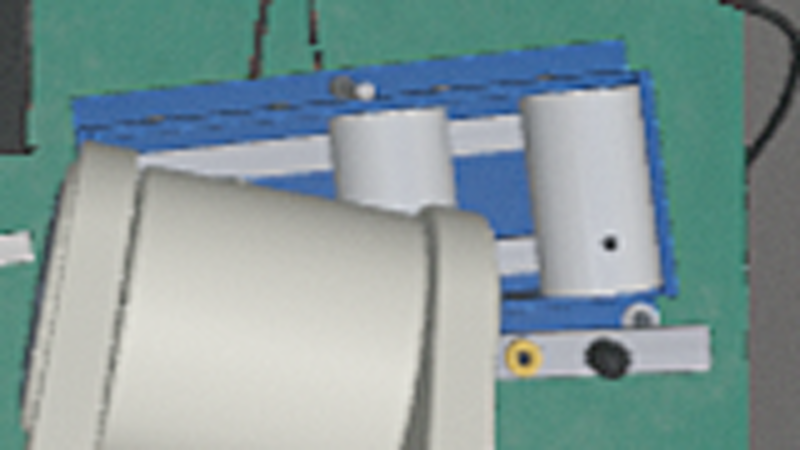

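View pics/side4.png

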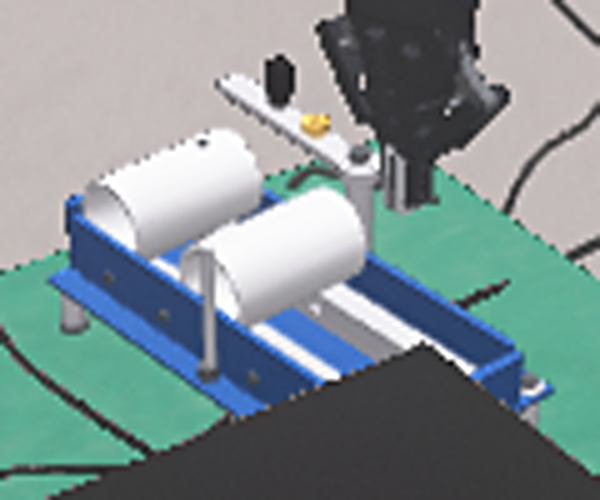

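```bash
cat >> h.py <<'E'
def fing(th,off=20.,z=143.,r=82.):
    a=np.radians(th); K=np.array([-70,0])+r*np.array([np.cos(a),-np.sin(a)]); c=K-off*np.array([np.sin(a),np.cos(a)])
    return tip(c[0],c[1],z),quat(90-th)
E
python3 - <<'E'
from h import *
from workcell import *
np.set_printoptions(precision=2,suppress=True)
p,q=fing(92,36,210)
bot.servo_line(tip(0,110,210),velocity=.25)
bot.reach(p,q)
snap(5)
bot.servo_line(fing(92,36,143)[0],velocity=.12)
bot.dwell(.1);o=get_obs();b=o['wrist_force'];print(o['time_s'],b)
for off in (30,27,25,23,21,19):
    bot.servo_line(fing(92,off)[0],velocity=.05);F=get_obs()['wrist_force']-b;print(off,F)
    if np.hypot(F[0],F[1])>3.5:break
snap(6);print(get_obs()['time_s'])
E
```

```text
20.8167 [ 0.15 -1.17 -0.15]
30 [-0.51  1.48 -0.97]
27 [-0.38  0.9   0.18]
25 [-0.39  1.24  0.55]
23 [0.38 0.57 0.36]
21 [-0.47  1.35 -0.41]
19 [0.04 2.02 0.3 ]
22.4333
```

View pics/top5.png

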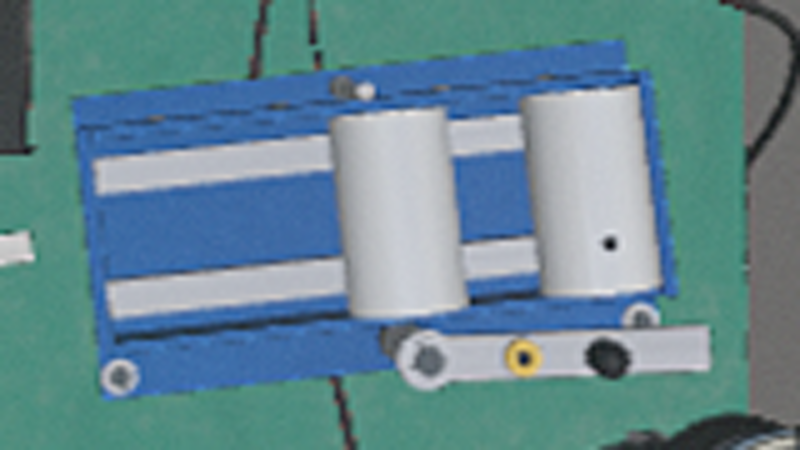

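View pics/side6.png

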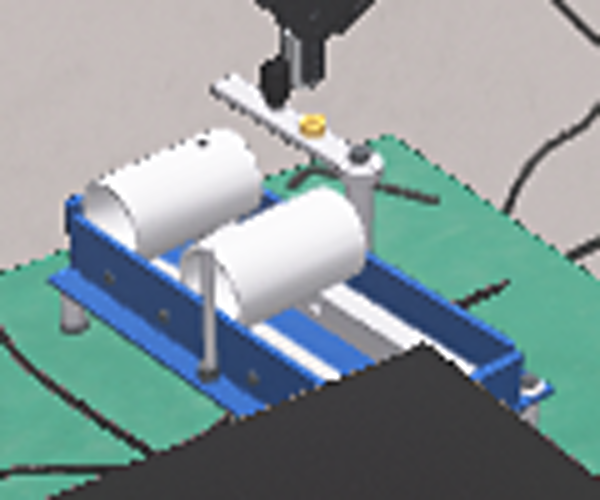

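View pics/top6.png

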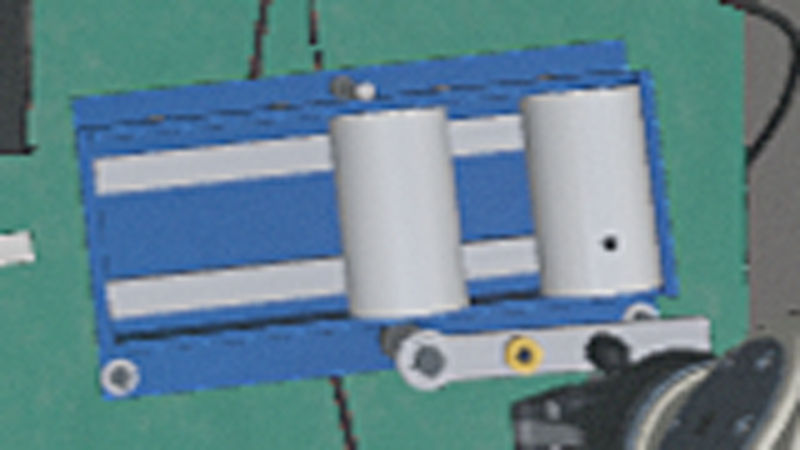

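Run:
```python
from h import *
w=onz('top',zt(399.5,210),.0878); print('tube jig', RJ.T@(w[:2]-S))
w=onz('top',zt(268,228),.093); print('start tube jig', RJ.T@(w[:2]-S))
from workcell import kinematics
prev=None
for th in range(92,-5,-8):
    print(th, kinematics.solve_ik(*fing(th)))
```

```text
tube jig [-0.00093827 -0.00180137]
start tube jig [-0.00259996  0.0659118 ]
92 [-6.20790905e-01  2.56453193e-01  1.99872708e+00 -4.44089210e-16
  8.86412380e-01  8.76003462e-01]
84 [-6.08986917e-01  2.71067784e-01  1.97787668e+00 -4.44089210e-16
  8.92648192e-01  7.48181110e-01]
76 [-5.94947860e-01  2.84443367e-01  1.95853603e+00 -4.44089210e-16
  8.98613257e-01  6.22593826e-01]
68 [-5.78986519e-01  2.96415635e-01  1.94101992e+00 -4.44089210e-16
  9.04157096e-01  4.98928827e-01]
60 [-5.61403062e-01  3.06843989e-01  1.92560825e+00 -4.44089210e-16
  9.09140417e-01  3.76885944e-01]
52 [-5.42484675e-01  3.15610065e-01  1.91254393e+00 -4.44089210e-16
  9.13438662e-01  2.56177991e-01]
44 [-5.22506410e-01  3.22616810e-01  1.90203090e+00 -4.44089210e-16
  9.16944947e-01  1.36529915e-01]
36 [-5.01732824e-01  3.27787989e-01  1.89423219e+00 -4.44089210e-16
  9.19572473e-01  1.76771615e-02]
28 [-4.80420133e-01  3.31067989e-01  1.88926824e+00 -4.44089210e-16
  9.21256426e-01 -1.00636488e-01]
20 [-4.58818675e-01  3.32421784e-01  1.88721550e+00 -4.44089210e-16
  9.21955370e-01 -2.18661370e-01]
12 [-4.37175549e-01  3.31834969e-01  1.88810556e+00 -4.44089210e-16
  9.21652127e-01 -3.36644584e-01]
4 [-4.15737337e-01  3.29313785e-01  1.89192472e+00 -4.44089210e-16
  9.20354148e-01 -4.54832712e-01]
-4 [-3.94752834e-01  3.24885105e-01  1.89861420e+00 -4.44089210e-16
  9.18093352e-01 -5.73474549e-01]
```

Run:
```python
from h import *
from workcell import *
np.set_printoptions(precision=2,suppress=True)
b=np.array([0.1,-.3,0.])
for th in np.arange(86,9,-6):
    p,q=fing(th); bot.servo_line(p,q,velocity=.06);F=get_obs()['wrist_force']-b;print(th,F)
    if np.linalg.norm(F)>9:print('stop');break
snap(7);print(get_obs()['time_s'])
```

```text
86 [-0.55  1.21 -0.2 ]
80 [0.19 0.25 0.22]
74 [ 0.12 -0.03  0.02]
68 [ 0.49  0.24 -0.59]
62 [-0.59  0.03 -0.31]
56 [-0.53  0.46 -0.03]
50 [ 0.34 -0.52  0.8 ]
44 [-1.35  0.01 -0.28]
38 [-0.39  1.27  0.06]
32 [ 0.21 -0.11  0.22]
26 [-0.42  0.22 -0.38]
20 [-0.06 -0.25 -0.13]
14 [ 0.45  0.44 -0.22]
26.4167
```

View pics/side7.png

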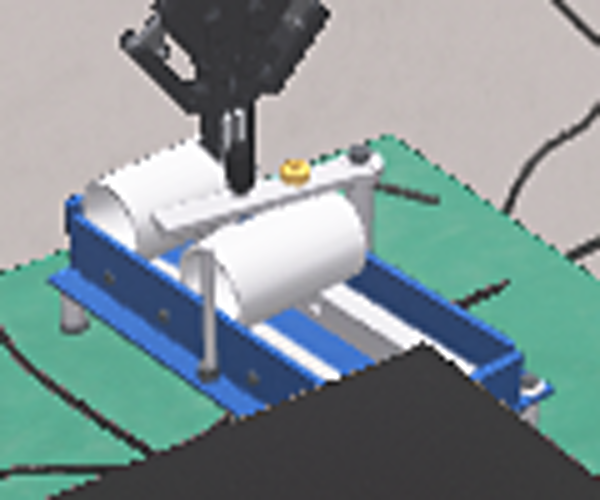

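Run:
```python
from h import *
from workcell import *
np.set_printoptions(precision=2,suppress=True)
b=np.array([0.1,-.3,0.])
ths=list(np.arange(12,2.9,-3))+list(np.arange(2.2,-8,-.7))
for th in ths:
    p,q=fing(th); bot.servo_line(p,q,velocity=.04);bot.dwell(.05);F=get_obs()['wrist_force']-b
    a=np.radians(th);t=np.r_[RJ@[np.sin(a),np.cos(a)],0]; f=-F@t; print(round(th,1),F,round(f,2))
    if f>6 or np.linalg.norm(F)>10:print('stop');break
snap(8);print(get_obs()['time_s'])
```

```text
12.0 [-0.38  0.73 -0.52] -0.69
9.0 [-0.92  1.14 -0.35] -1.1
6.0 [-0.97 -0.06  0.  ] 0.06
3.0 [ 0.37 -0.06 -0.14] 0.08
2.2 [-0.6  -0.59  0.38] 0.55
1.5 [-0.28 -2.26  0.02] 2.23
0.8 [-1.03 -6.95 -1.66] 6.82
stop
28.6417
```

View pics/side8.png

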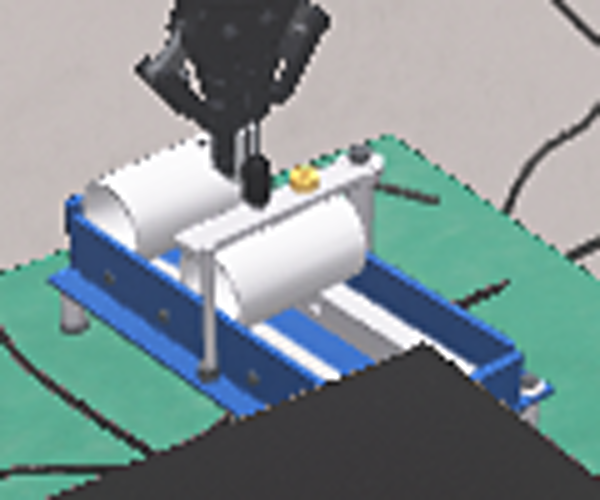

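Run:
```python
from h import *
from workcell import *
np.set_printoptions(precision=2,suppress=True)
bot.servo_line(*fing(.4),velocity=.03); bot.dwell(.2); print(get_obs()['wrist_force'])
bot.servo_line(fing(.4,32)[0],velocity=.05)
bot.servo_line(fing(.4,36,230)[0],velocity=.15)
bot.servo_line(jw(-130,60,300),velocity=.25)
bot.dwell(.2)
snap(9);o=get_obs();print(o['time_s'],o['wrist_force'])
```

```text
[ -2.1  -10.38  -2.35]
31.3833 [-1.14  0.09  0.23]
```

View pics/side9.png

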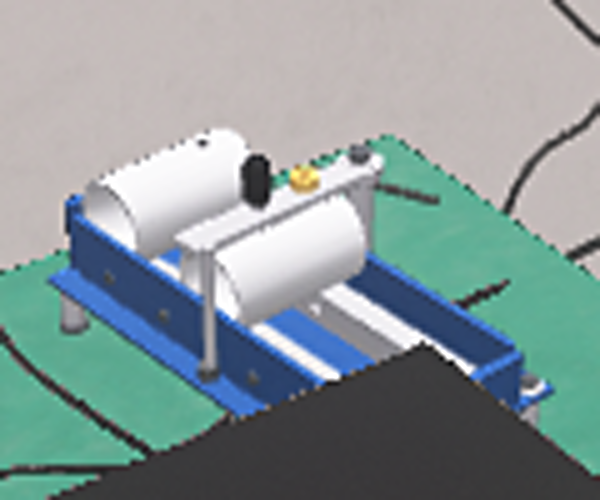

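View pics/top9.png

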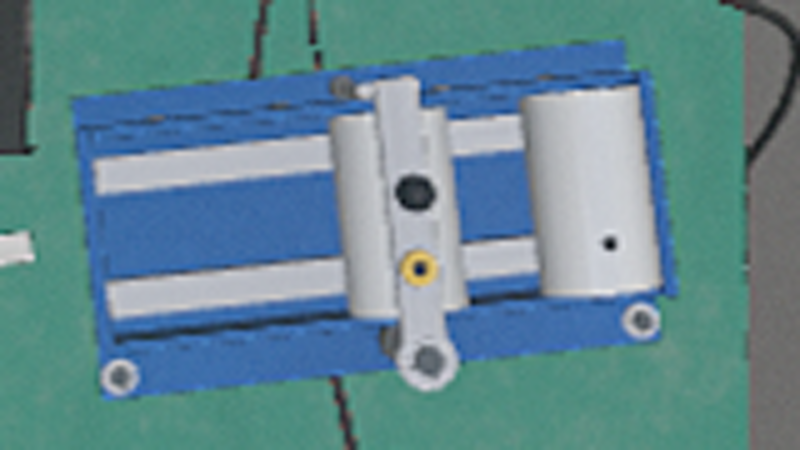

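The arm lies against the stop pin (top view, pin at zoomed ~(366,91)). The bush at ~(420,268) stands above the tube, and the tube hasn't moved since it seated. The drilled tube is where it was.

Run:
```python
from h import *
from workcell import *
a=onz('top',zt(429,358),.139);k=onz('top',zt(415,193),.166);v=RJ.T@(k-a)[:2];print(np.degrees(np.arctan2(v[1],v[0])),np.linalg.norm(v))
d=vision.read_camera('top')['frame'][:,:,::-1];e=cv2.imread('pics/top0.png');D=np.abs(d.astype(int)-e).max(2)
print('caliper change',D[255:305,190:275].max(),'dark can',D[260:290,150:190].max())
hand_in()
```

```text
1.391163655677885 0.08086423441504927
caliper change 11 dark can 12
the job is handed in; nothing more can be done
```

The job is done and handed in, about 31 s into the 72 s allowed.

- **Rolling the tube:** I rolled it in three level strokes of the closed fingertip, pressing with about 6–8 N; the first touch reached about 10 N. The tube moved about half as far as the finger and its blue line turned with it, so it rolled rather than skidded.
- **Seating:** The tube dropped into the V-saddle. My measurement put it within 2 mm of the saddle centre, and later pictures showed no further movement.
- **Swing arm:** I pushed the arm round by its knob until the force rose sharply against the stop pin, to about 10 N. I then backed the finger off and lifted clear.
- **Last checks:**
  - The final pictures show the arm against the stop pin, the brass bush above the tube and the robot clear of everything.
  - The measured arm direction was 1.4 degrees off nominal home, which is within my measuring error, since the pin contact and the force both say it is home.
  - In the pictures the drilled tube looks unmoved. The caliper and the upright round object beside it, which I took to be the plain tube, showed no change.

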